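Hand in a finished plywood house through the gravity flap

TASK

The striped plywood house lying on the grey deck of the hand-in box is finished. With the fingertips, push it along the deck, roof point first, through the hanging flap so that it drops into the bin behind, then draw the fingers back so that the flap falls shut. The house is only pushed, never lifted, and everything else on the deck and table stays where it is.

Things in the scene. Friction and masses are not known exactly. Their poses are not given: they have to be found in the camera images.
- station: The hand-in box, fixed; place and yaw vary. Origin on the table (z = 0) straight below the middle of the sill, the deck's edge towards the bin. +x: along the deck towards the bin (the way to push); +y: left of that. Grey deck, no rims: top 50 mm above the table, x = -270 to 0 mm (sill), y = -150 to 150. At the start the house lies 130 to 165 mm before the sill, within 35 mm of the middle.
- opening (a point): Middle of the opening in the plywood front panel, at deck height, in the station's axes. The panel is 25 to 37 mm beyond the sill (this point: 31 mm) and 118 mm tall from the table. The opening is 136 mm wide (y = -68 to 68) and clear up to a header whose underside is 58 mm above the deck. The 28 mm gap between sill and flap leads down into the bin.
- bin (a point): Centre of the bin's floor, 90 mm beyond the sill, 24 mm above the table (26 mm below the deck), in the station's axes. The bin is 180 mm long from the sill, 136 mm wide, walls 118 mm tall, with a clear cover on top. A house pushed until its base edge passes the sill drops to this floor, below the flap; one that goes in much askew can hang on the sill.
- flap (a joint): Thin aluminium flap filling the opening (130 mm wide, 60 tall, 4 thick, 50 g), hinged along its top edge 30 mm beyond the sill, 107 mm above the table; its lower edge hangs 3 mm below deck level. 0 = hanging shut; grows to 1.45 rad as its lower edge is pushed inwards (station +x) and up. Opens inwards only, with well under 1 N; falls shut in under a second.
- house_center (a point): Centre of the loose house cut-out, half-way up its 18 mm thickness; plywood, 50 to 100 g, flat on the deck, black stripes on top. +x points to the roof point, 50 mm ahead; the straight base edge, 76 mm wide, is 45 mm behind. The straight parallel sides are at y = -38 and 38 mm, from x = -45 to 12; then the roof slopes in at 45 degrees. Starts turned up to 0.45 rad from the station's +x.
- house_tip (a point): The roof point of the house, half-way up its thickness; same axes as house_center.
- disc: Round plywood cut-out, 58 mm across, 18 mm thick, loose, lying at one front corner of the deck beside the opening. Origin: centre of its underside. Leave it alone.
- glue: Glue stick standing at the other front corner of the deck: 29 mm across, 76 mm tall, loose. Origin: centre of its underside. Leave it alone.
- marker: Fat black marker pen lying on the table, 138 mm long, 19 mm thick. Origin: on the table under the middle of its barrel, x along it to the cap. Leave it alone.
- tape: Ring of tape lying on the table, 90 mm across, 25 mm tall. Origin: centre of its underside. Leave it alone.
- pot: Steel pencil pot, 76 mm across, 100 mm tall, with pencils up to 185 mm. Origin: centre of its underside. Leave it alone.
- sander: Cork sanding block, 100 x 60 x 30 mm, on the table. Origin: centre of its underside. Leave it alone.
Things that resemble listed ones, but are neither listed nor needed, are in the scene too. Leave any blue or pink look-alike of the part that bears house_center alone.

How it is judged:
By the outcome, as a careful person would: the job done as asked, in the order asked, and still so for the second after the job is handed in, with the robot touching nothing.
It also fails if it takes over 54 s, if anything falls off the work surface, if the arm or the gripper's body presses on something with over 40 N, if the wrist force passes 120 N, or if a joint passes its speed limit or range.

ROBOT

A 6-joint arm with a two-finger parallel gripper is mounted at the origin on the work surface. World frame = base frame: x ahead of the robot, y to its left, z up, the work surface at z = 0. Lengths are in m, angles in rad, forces in N, time in s.
With the tool pointing down it reaches from about 0.25 to 0.725 m from the base axis. Payload 9.7 kg.
Tool frame: the origin (TCP) lies midway between the tips of the shut fingers; the grasp point (between the pads) lies 19 mm behind it; z points along the fingers, y is the line along which they close (so a half turn about z gives the same grasp; the last joint's range is limited). The gripper opens to 85 mm and grips with 20 to 120 N. Pads are 22 mm wide; open, the fingers measure 114 mm over their backs; the gripper's body (76 mm by 85 mm) begins 54 mm behind the grasp point. The pads swing forward as they close: fully open they stand 13 mm farther back than shut.
Start: joints at [-1.206, 0.087, 0.176, 1.66, 0, 1.571], TCP at [0.196, -0.514, 0.231] pointing down, gripper open.
Joint ranges: [-3.13, 3.13], [-0.85, 1.81], [-1.15, 1.24], [-2.2, 2.28], [-1.44, 1.52], [-3.14, 3.14]. Speed limits (rad/s): [2.22, 2.22, 2.57, 3.14, 3.14, 3.14].

INTERFACE

Orientations are given as a rotation vector (axis times angle).
In Python, from workcell import get_obs, snapshot, calibration, finish_job gives the robot as it stands.
- The arm moves only by the tool carry_out, never from a script. Its argument "deltas" is one flat list of numbers, 7 for each row, row after row: the shift along the tool's x, y, z in m, then the turn, a rotation vector about the tool's x, y, z in degrees, then the gripper's target within -1 to 1 (fully open at 1, half-way at 0, shut at -1). In form: [x, y, z, wx, wy, wz, grip, x, y, z, wx, wy, wz, grip, ...]. A call has 1 to 10 rows; each row is the pose to reach, as a shift and turn from the pose commanded when the call began, along the tool's axes at that moment; what a row does not reach only later rows make up. A row lasts 1/8 s, in which the tool goes at most 62.5 mm and 10.7 degrees, less where a joint would pass 70% of its speed; a pose out of reach is approached as far as the arm can. A call with a gripper value outside its range is refused whole. The fingers move at their own pace and stop on an object; "force" is the grip in N (left out, the last holds). Time passes only in rows, so rows that repeat a pose let the fingers close. It gives the time, the measured TCP pose, the force, the opening and the grip force at its end, in the units of the state.
- get_obs(): the state, without advancing time (a new reading comes with each control period).
- snapshot(name): name is "scene" or "top"; returns the picture (480x640x3 uint8, blue, green, red); there is no depth.
- calibration(name): a dict with "intrinsics" (3x3 intrinsics, pixels), "eye" and "orientation" of the camera in the world. Camera axes: x right, y down, z forward; pixel columns grow to the right and rows downward; lengths in m; the calibration is good to about 2 mm. A picture is of the moment at which its call begins. calibration takes no time and is no camera call.
- finish_job(): hands the job in; it is judged then, once.
The state is a dict: "clock": time; "q": joint angles; "dq": joint speeds; "tau": joint torques, N m; "eef_pos": TCP position; "orientation": TCP orientation; "force": force on the tool from outside, world axes, zero at the start; "wrist_torque": the same for the moment, N m; "finger_gap": opening from 0.0 (shut) to 1.0 (fully open); "grip_force": force on a finger pad.
Only numpy, scipy, OpenCV 4.12 (cv2) and the standard library are available. Lean on these libraries where they do the work, as an engineer would, in place of code of your own. Each camera call takes 0.05 s, during which the arm holds its last target. There are 200 camera calls.

## Working session

There is one attempt and no reset: what is moved stays moved. The work goes in short steps, Python scripts to look and compute and a tool call to move; the robot and the scene stay as the last step left them, time stands still between calls to the robot, and variables do not carry over. Pictures are saved under pics/ and viewed, at most 10 in all, crops included, and the job is handed in when it is done.

Besides the shell and the picture viewer there is one more tool, called as name(argument=value, ...) on one line, values as JSON. carry_out: Moves the arm, as the interface text tells. Its arguments: {"type":"object","properties":{"deltas":{"type":"array","items":{"type":"number"}},"force":{"type":"number"}},"required":["deltas"]}

```bash
mkdir -p pics
python3 - <<'E'
from workcell import *
import cv2
for n in("scene","top"):
    cv2.imwrite(f"pics/{n}0.png",snapshot(n)); c=calibration(n); print(n,c)
o=get_obs();print(o["clock"],o["eef_pos"],o["orientation"],o["finger_gap"])
E
```

```text
scene {'intrinsics': array([[518.09285389,   0.        , 327.75843475],
       [  0.        , 518.09285389, 238.02235961],
       [  0.        ,   0.        ,   1.        ]]), 'eye': array([ 0.94508589, -0.64084011,  0.88374891]), 'orientation': array([-2.21146598, -0.7633201 ,  0.34085783])}
top {'intrinsics': array([[613.17923752,   0.        , 311.07063075],
       [  0.        , 613.17923752, 228.9695251 ],
       [  0.        ,   0.        ,   1.        ]]), 'eye': array([0.19489918, 0.02048866, 1.68268083]), 'orientation': array([-2.17564374,  2.12422872, -0.16589076])}
0.1 [ 0.1961307  -0.51362675  0.23066529] [-3.08836499e+00 -5.69590509e-01  3.78002885e-04] 1.0007615638599405
```

View pics/scene0.png

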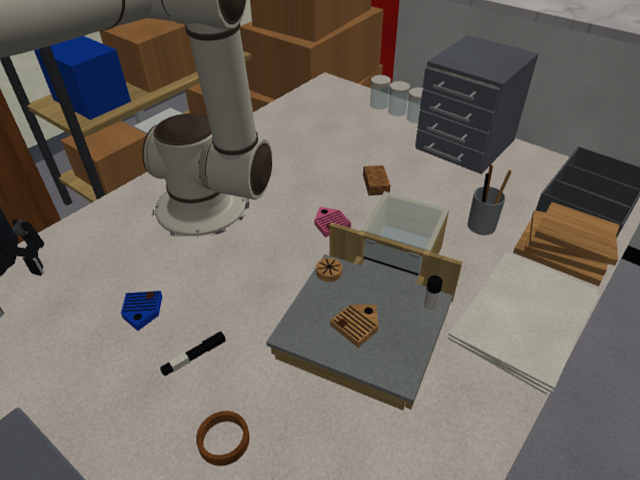

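View pics/top0.png

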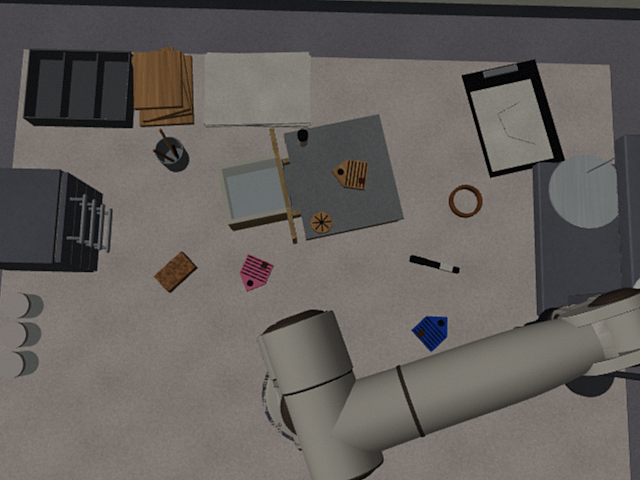

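The top view shows the house at about (351,174) with its tip left at about (332,173). The deck corners are near (285,131), (380,115), (403,218) and (306,239), with the panel on the left, the glue at (302,135) and the disc at (320,222).

```bash
cat > h.py <<'E'
import numpy as np, cv2
from workcell import *
from scipy.spatial.transform import Rotation as R
def ray(n,uv,z):
    c=calibration(n); uv=np.atleast_2d(np.float64(uv))
    d=np.c_[uv,np.ones(len(uv))]@np.linalg.inv(c["intrinsics"]).T@R.from_rotvec(c["orientation"]).as_matrix().T
    return c["eye"]+d*((z-c["eye"][2])/d[:,2])[:,None]
def proj(n,p):
    c=calibration(n); q=(np.atleast_2d(p)-c["eye"])@R.from_rotvec(c["orientation"]).as_matrix()@c["intrinsics"].T
    return q[:,:2]/q[:,2:]
def wood(img):
    h=cv2.cvtColor(img,cv2.COLOR_BGR2HSV); return cv2.inRange(h,(5,90,70),(25,255,255))
def house(n,img,box):
    x0,y0,x1,y1=box; m=np.zeros(img.shape[:2],np.uint8); m[y0:y1,x0:x1]=wood(img)[y0:y1,x0:x1]
    m=cv2.morphologyEx(m,cv2.MORPH_CLOSE,np.ones((7,7)))
    c=max(cv2.findContours(m,0,cv2.CHAIN_APPROX_NONE)[0],key=cv2.contourArea)
    return m,cv2.convexHull(c)[:,0]
E
python3 - <<'E'
from h import *
for n,box,seed in(("top",(325,150,380,200),(370,140)),("scene",(325,295,392,350),(330,300))):
    im=cv2.imread(f"pics/{n}0.png")
    hs=cv2.cvtColor(im,cv2.COLOR_BGR2HSV); g=cv2.inRange(hs,(85,15,50),(130,80,130)) 
    print(n,hs[seed[1],seed[0]])
    s=hs[seed[1],seed[0]].astype(int)
    g=cv2.inRange(hs,tuple(int(v) for v in np.maximum(s-(15,25,20),0)),tuple(int(v) for v in s+(15,25,20)))
    g=cv2.morphologyEx(g,cv2.MORPH_OPEN,np.ones((3,3)))
    _,l=cv2.connectedComponents(g); d=(l==l[seed[1],seed[0]]).astype(np.uint8)
    c=max(cv2.findContours(d,0,cv2.CHAIN_APPROX_NONE)[0],key=cv2.contourArea)
    q=cv2.approxPolyN(c,4,ensure_convex=True)[0]; P=ray(n,q,.05)
    print("deck px",q.tolist(),"\n",P[:,:2].round(4).tolist(),"sides",np.linalg.norm(P-np.roll(P,-1,0),axis=1).round(3))
    _,hl=house(n,im,box); 
    q=cv2.approxPolyN(hl.reshape(-1,1,2),5,ensure_convex=True)[0]; P=ray(n,q,.068)
    print("house px",q.tolist(),"\n",P[:,:2].round(4).tolist(),"sides",np.linalg.norm(P-np.roll(P,-1,0),axis=1).round(3))
a=cv2.imread("pics/top0.png")[105:250,215:415]; b=cv2.imread("pics/scene0.png")[220:420,260:470]
cv2.imwrite("pics/c.png",np.hstack([cv2.resize(a,None,fx=2,fy=2,interpolation=2)[:290],cv2.resize(b,(380,290),interpolation=2)]))
E
```

```text
top [75  7 74]
deck px [[639, 0], [639, 479], [0, 479], [0, 0]] 
 [[1.1195, -0.9147], [-0.1906, -0.8433], [-0.2239, 0.7799], [1.0668, 0.9042]] sides [1.312 1.623 1.297 1.82 ]
house px [[368, 162], [364, 189], [344, 186], [330, 172], [347, 159]] 
 [[0.6182, -0.1409], [0.5433, -0.1309], [0.5502, -0.0769], [0.5878, -0.0385], [0.625, -0.0839]] sides [0.076 0.054 0.054 0.059 0.057]
scene [80  8 96]
deck px [[413, 275], [381, 387], [267, 342], [329, 247]] 
 [[0.6044, 0.0897], [0.7041, -0.1848], [0.4736, -0.2396], [0.4032, 0.0463]] sides [0.292 0.237 0.294 0.206]
house px [[376, 305], [378, 329], [358, 347], [327, 322], [348, 305]] 
 [[0.5962, -0.0445], [0.6335, -0.0923], [0.6274, -0.1506], [0.5444, -0.1401], [0.5512, -0.0796]] sides [0.061 0.059 0.084 0.061 0.057]
```

View pics/c.png

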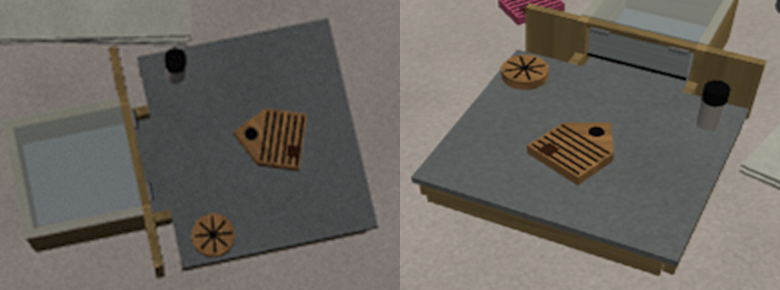

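The crop shows the deck's corners at about (284,133), (379,114), (403,218) and (306,239) in top-view pixels. The house points left and slightly up.

Run:
```python
from h import *
im=cv2.imread("pics/top0.png"); v=cv2.GaussianBlur(im,(3,3),0).max(2)
c=np.float32([[284.5,133.5],[379,114.5],[403.5,218.5],[306.5,239]])
P=ray("top",c,.05)[:,:2]
print(P.round(4),np.linalg.norm(P-np.roll(P,-1,0),axis=1).round(3))
# refine: edge points across each side by the strongest step
L=[]
gray=cv2.cvtColor(im,cv2.COLOR_BGR2GRAY).astype(np.float32)
for i in range(4):
    a,b=c[i],c[(i+1)%4]; d=(b-a)/np.linalg.norm(b-a); n=np.array([d[1],-d[0]])
    pts=[]
    for t in np.linspace(.25,.75,30):
        p=a+(b-a)*t; s=np.arange(-4,4.1,.25)
        xy=(p+s[:,None]*n).astype(np.float32)
        val=cv2.remap(cv2.GaussianBlur(gray,(3,3),0),xy[None,:,0],xy[None,:,1],1)[0]
        g=np.abs(np.gradient(val)); pts.append(xy[g.argmax()])
    w=ray("top",pts,.05)[:,:2].astype(np.float32)
    vx,vy,x,y=cv2.fitLine(w,cv2.DIST_HUBER,0,.01,.01).ravel(); L.append((vx,vy,x,y)); print(i,np.degrees(np.arctan2(vy,vx)).round(2),x,y)
```

```text
[[ 0.6975  0.0881]
 [ 0.7588 -0.1719]
 [ 0.4686 -0.2402]
 [ 0.4063  0.0205]] [0.267 0.298 0.268 0.299]
0 -76.34 0.73111045 -0.043211907
1 13.75 0.6149857 -0.20559339
2 -76.29 0.4370941 -0.12186599
3 15.32 0.5368744 0.052532215
```

carry_out(deltas=[0.479,-0.183,0.06,0,0,-65,0,0.479,-0.183,0.06,0,0,-65,0,0.479,-0.183,0.06,0,0,-65,0,0.479,-0.183,0.06,0,0,-65,0,0.479,-0.183,0.06,0,0,-65,0,0.479,-0.183,0.06,0,0,-65,0,0.479,-0.183,0.06,0,0,-65,0,0.479,-0.183,0.06,0,0,-65,0,0.479,-0.183,0.06,0,0,-65,0,0.479,-0.183,0.06,0,0,-65,0])

```text
clock: 1.35
eef_pos: [0.5785, -0.1713, 0.1704]
orientation: [-2.297, -2.142, 0.002]
force: [-1.0, 0.1, -0.8]
finger_gap: 0.497
grip_force: 0.0
```

Run:
```python
from h import *
o=get_obs(); print(o["clock"],o["eef_pos"],o["finger_gap"],o["q"],o["force"]); print(R.from_rotvec(o["orientation"]).as_matrix().round(3))
```

```text
1.35 [ 0.57848994 -0.17131893  0.17043427] 0.497307679631293 [-2.87823649e-01  2.03101605e-01  1.88013665e-01  1.55733527e+00
 -2.03056153e-04  1.35281183e+00] [-0.95074137  0.12300814 -0.7858524 ]
[[ 0.07   0.998 -0.002]
 [ 0.998 -0.07   0.   ]
 [ 0.    -0.002 -1.   ]]
```

carry_out(deltas=[0,0,0.05,0,0,0,0,0,0,0.09,0,0,0,0,0,0,0.105,0,0,0,0,0,0,0.112,0,0,0,0,0,0,0.115,0,0,0,0,0,0,0.115,0,0,0,0])

```text
clock: 2.1
eef_pos: [0.5789, -0.1723, 0.0575]
orientation: [2.299, 2.139, 0.001]
force: [0.2, -0.0, 0.3]
finger_gap: 0.498
grip_force: 0.0
```

Run:
```python
from h import *
n=snapshot("scene"); cv2.imwrite("pics/s1.png",cv2.resize(n[200:420,240:480],None,fx=2.5,fy=2.5,interpolation=2)); print(get_obs()["force"],get_obs()["eef_pos"])
```

```text
[ 0.48261482 -1.52245864  0.01636735] [ 0.57893166 -0.17219546  0.05746217]
```

View pics/s1.png

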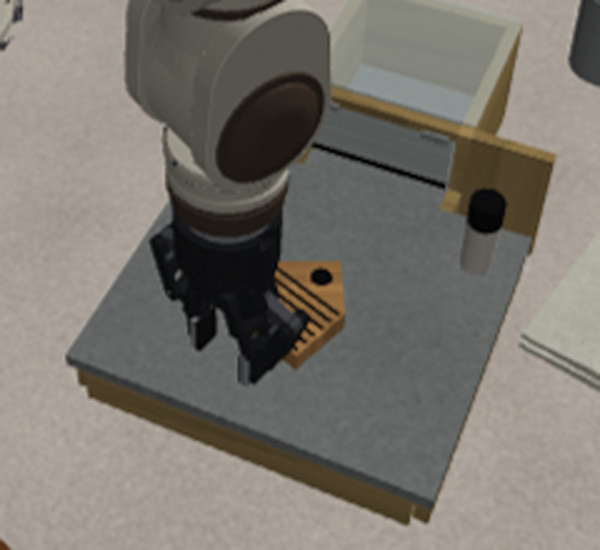

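The fingers straddle the house's base line just behind it, near the deck and clear of everything else. I'll lower slightly, touch the base, then push while turning.

carry_out(deltas=[0,0,0.004,0,0,0,0,0.01,0,0.004,0,0,0,0,0.018,0,0.004,0,0,0,0,0.024,0,0.004,0,0,0,0,0.029,0,0.004,0,0,0,0,0.029,0,0.004,0,0,0,0])

```text
clock: 2.9
eef_pos: [0.5805, -0.1426, 0.0523]
orientation: [-2.299, -2.141, -0.0]
force: [-0.2, -0.5, 0.6]
finger_gap: 0.502
grip_force: 0.0
```

Run:
```python
from h import *
n=snapshot("scene"); cv2.imwrite("pics/s2.png",cv2.resize(n[240:400,270:450],None,fx=3,fy=3,interpolation=2)); print(get_obs()["force"],get_obs()["eef_pos"])
```

```text
[ 0.04636574 -0.57553175 -0.34697639] [ 0.58051559 -0.14283621  0.05231003]
```

View pics/s2.png

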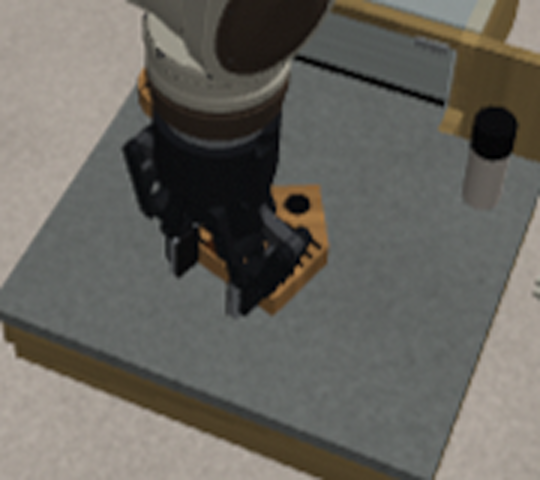

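The fingers now touch the base: the hole has moved about 2 px, to (369,308). Next is the turning push.

carry_out(deltas=[0.01,0.0027,0,0,0,-3,0,0.0203,0.0048,0,0,0,-6,0,0.0306,0.0065,0,0,0,-9,0,0.041,0.0075,0,0,0,-12,0,0.0513,0.008,0,0,0,-15,0,0.0617,0.0077,0,0,0,-18,0,0.0617,0.0077,0,0,0,-18,0])

```text
clock: 3.82
eef_pos: [0.5925, -0.0811, 0.0522]
orientation: [-1.934, -2.476, -0.0]
force: [0.6, 0.8, 0.4]
finger_gap: 0.503
grip_force: 0.0
```

Run:
```python
from h import *
n=snapshot("scene"); t=snapshot("top"); a=cv2.resize(n[220:380,290:460],(510,480),interpolation=2); b=cv2.resize(t[110:250,215:300],(285,480),interpolation=2)
cv2.imwrite("pics/s3.png",np.hstack([a,b])); o=get_obs(); print(o["force"],o["eef_pos"])
X=np.array([-.235,.972]);r=o["eef_pos"][:2]-[.551,.0555];print("station TCP",r@X,r@[-.972,-.235],np.degrees(np.arctan2(*R.from_rotvec(o["orientation"]).as_matrix()[[1,0],0])))
```

```text
[ 0.26254967 -0.56211751  0.37540109] [ 0.59249171 -0.08191364  0.05223069]
station TCP -0.14331661336388785 -0.00803773441909984 103.89489287857954
```

View pics/s3.png

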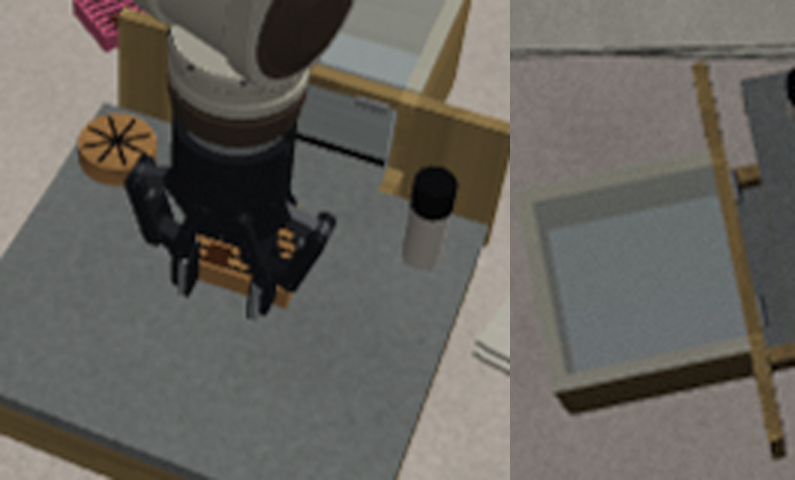

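The house is now square to the sill, with its base against both fingers and slightly right of them. The disc and glue have not moved. I'll push on straight.

carry_out(deltas=[0.008,0,0,0,0,0,0,0.018,0,0,0,0,0,0,0.028,0,0,0,0,0,0,0.038,0,0,0,0,0,0,0.048,0,0,0,0,0,0,0.058,0,0,0,0,0,0,0.068,0,0,0,0,0,0,0.078,0,0,0,0,0,0,0.085,0,0,0,0,0,0,0.085,0,0,0,0,0,0])

```text
clock: 5.18
eef_pos: [0.5721, 0.001, 0.0524]
orientation: [-1.935, -2.475, -0.0]
force: [-0.2, 1.0, 0.5]
finger_gap: 0.503
grip_force: 0.0
```

Run:
```python
from h import *
X=np.array([-.235,.972]);Y=np.array([-.972,-.235]);S=np.array([.551,.0555])
p=ray("scene",[[355,310.7],[386.7,320]],.05)[:,:2]-S; print("before: base corners",np.c_[p@X,p@Y].round(4))
n=snapshot("scene"); t=snapshot("top"); a=cv2.resize(n[190:350,300:470],(510,480),interpolation=2); b=cv2.resize(t[110:250,215:300],(285,480),interpolation=2)
cv2.imwrite("pics/s4.png",np.hstack([a,b])); o=get_obs(); print(o["force"],o["eef_pos"])
r=o["eef_pos"][:2]-S;print("station TCP",r@X,r@Y)
```

```text
before: base corners [[-0.1253  0.018 ]
 [-0.1211 -0.0497]]
[ 0.41454904 -0.11619864 -0.53597075] [5.72194971e-01 4.85301018e-04 5.23126762e-02]
station TCP -0.05845510567180782 -0.007673057867241247
```

View pics/s4.png

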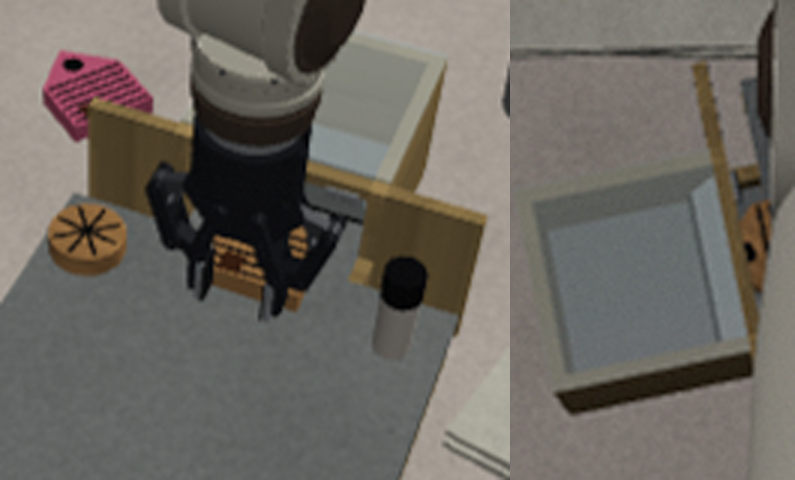

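The house's nose is lifting the flap, still square and at y of about -14 mm. I'll push on past the sill.

carry_out(deltas=[0.008,0,0,0,0,0,0,0.017,0,0,0,0,0,0,0.026,0,0,0,0,0,0,0.034,0,0,0,0,0,0,0.042,0,0,0,0,0,0,0.049,0,0,0,0,0,0,0.055,0,0,0,0,0,0,0.06,0,0,0,0,0,0,0.062,0,0,0,0,0,0,0.062,0,0,0,0,0,0])

```text
clock: 6.52
eef_pos: [0.5573, 0.0607, 0.0523]
orientation: [1.936, 2.474, -0.0]
force: [0.8, 0.3, 0.4]
finger_gap: 0.498
grip_force: 0.0
```

Run:
```python
from h import *
n=snapshot("scene"); t=snapshot("top"); a=cv2.resize(n[170:330,300:470],(510,480),interpolation=2); b=cv2.resize(t[110:250,215:300],(285,480),interpolation=2)
cv2.imwrite("pics/s5.png",np.hstack([a,b])); o=get_obs(); print(o["force"],o["eef_pos"])
```

```text
[ 0.04665285 -1.10502505 -0.42399908] [0.55728095 0.06051588 0.05226137]
```

View pics/s5.png

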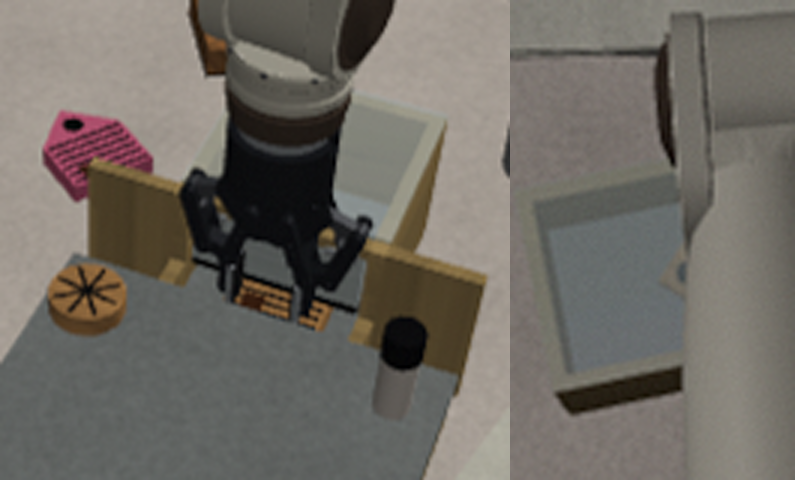

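The house seems to be down behind the sill, with the flap held by the fingers. I'll draw back well clear and check.

carry_out(deltas=[-0.02,0,0,0,0,0,0,-0.05,0,0,0,0,0,0,-0.09,0,0,0,0,0,0,-0.13,0,-0.02,0,0,0,0,-0.18,0,-0.06,0,0,0,0,-0.23,0,-0.1,0,0,0,0,-0.28,0,-0.1,0,0,0,0,-0.3,0,-0.1,0,0,0,0,-0.3,0,-0.1,0,0,0,0,-0.3,0,-0.1,0,0,0,0])

```text
clock: 7.88
eef_pos: [0.629, -0.2298, 0.1518]
orientation: [-1.935, -2.473, 0.0]
force: [0.0, 0.4, 0.0]
finger_gap: 0.503
grip_force: 0.0
```

Run:
```python
from h import *
n=snapshot("scene"); t=snapshot("top"); a=cv2.resize(n[180:340,300:470],(425,400),interpolation=2); b=cv2.resize(t[110:250,215:340],(357,400),interpolation=2)
cv2.imwrite("pics/s6.png",np.hstack([a,b])); o=get_obs(); print(o["clock"],o["force"],o["eef_pos"])
```

```text
7.975 [0.41661439 0.24767089 0.18675438] [ 0.6291504  -0.22936817  0.15225237]
```

View pics/s6.png

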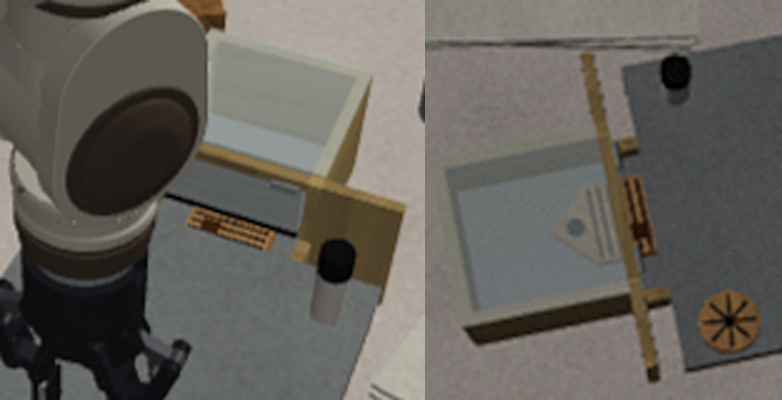

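The house lies nose-in behind the sill, and its base strip shows in the gap at top pixel (294,185). The flap's lower edge runs from (366,258) to (419,274) in the scene view, as at the start. I'll check heights numerically.

Run:
```python
from h import *
X=np.array([-.235,.972]);Y=np.array([-.972,-.235]);S=np.array([.551,.0555])
def st(n,uv,z): p=ray(n,uv,z)[:,:2]-S; return np.c_[p@X,p@Y].round(4).tolist()
t=snapshot("top"); n=snapshot("scene")
m,h=house("top",t,(283,165,300,205)); q=cv2.boxPoints(cv2.minAreaRect(h)); print("top strip",q.round(1).tolist())
m2,h2=house("scene",n,(372,258,412,284)); q2=cv2.boxPoints(cv2.minAreaRect(h2)); print("scene strip",q2.round(1).tolist())
for z in(.042,.068): print(z,"top",st("top",q,z),"scene",st("scene",q2,z),"tip",st("top",[[260.5,189.8]],z))
w=[np.r_[S+.030*X+y*Y,z] for y in(-.055,-.045) for z in(.047,.105)]
n0=cv2.imread("pics/scene0.png"); d=cv2.absdiff(n,n0).max(2)
pl=cv2.convexHull(proj("scene",w).astype(np.int32)); k=np.zeros(d.shape,np.uint8); cv2.fillConvexPoly(k,pl,1)
print("flap diff",d[k>0].mean(), np.percentile(d[k>0],95))
t0=cv2.imread("pics/top0.png"); dt=cv2.absdiff(t,t0).max(2)
print("disc/glue top diff",dt[208:236,306:334].mean(),dt[125:148,294:312].mean(),"noise",dt[60:110,220:300].mean())
```

```text
top strip [[279.6000061035156, 172.39999389648438], [291.20001220703125, 170.5], [296.6000061035156, 202.60000610351562], [284.8999938964844, 204.5]]
scene strip [[373.8999938964844, 269.20001220703125], [376.3999938964844, 261.5], [410.29998779296875, 272.20001220703125], [407.79998779296875, 279.8999938964844]]
0.042 top [[0.0329, -0.0475], [0.0005, -0.0461], [0.0049, 0.0445], [0.0371, 0.0431]] scene [[0.0091, 0.0271], [0.0344, 0.0307], [0.034, -0.0502], [0.0093, -0.0526]] tip [[0.0937, -0.0108]]
0.068 top [[0.0332, -0.0411], [0.0013, -0.0398], [0.0056, 0.0494], [0.0373, 0.048]] scene [[-0.015, 0.0194], [0.0096, 0.023], [0.0092, -0.0554], [-0.0148, -0.0577]] tip [[0.093, -0.0051]]
flap diff 10.368932038834952 12.899999999999991
disc/glue top diff 3.4642857142857144 3.7004830917874396 noise 4.6115
```

```bash
python3 -c "from workcell import *;print(finish_job())"
```

```text
the job is handed in; nothing more can be done
None
```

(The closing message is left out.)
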